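Exchange the top discs of two disc-spring stacks and close them with their collars

TASK

Both disc-spring stacks were built wrong, with two equal discs nested the same way round. Exchange the two loose top discs between the red and the blue stand without turning either over, parking one of them on the bare post meanwhile, so that each stack gets one thick black and one thin yellow disc with their faces opposed; then seat on each stack the collar in its stand's colour. Leave the glue bottle, the caliper and the yellow tape roll where they are.

Things in the scene. Friction and masses are not known exactly. Their poses are not given: they have to be found in the camera images.
- disc_black: Loose thick black disc spring (conical washer) atop the red stand at the start, hollow side down: 60 mm wide, bore 24, 6 thick, 11 high. Origin on its axis at its lowest edge, z up: outer rim 0 to 6 mm above it, bore edge 5 to 11. At the start (and on the parking post) the rim's lower edge lies level with the flat face under it: take the rim with fingertips just above that face.
- disc_yellow: Loose thin zinc-yellow disc spring atop the blue stand at the start, hollow side up: 60 mm wide, bore 24, 5 thick, 10 high. Origin on its axis at its lowest edge, z up: bore edge 0 to 5 mm above it, outer rim 5 to 10. At the start the rim's lower edge is level with the housing's flat top: take the rim with fingertips just above that face.
- collar_red: Red knurled thrust collar, a ring 44 mm outside, bore 24 mm, 22 mm high, lying flat on the 3 mm thick mat (loose). Origin at the centre of its underside, z up.
- collar_blue: Blue knurled thrust collar, a ring 44 mm outside, bore 24 mm, 22 mm high, lying flat on the 3 mm thick mat (loose). Origin at the centre of its underside, z up.
- stand_red: Stand with red housing. Fixed. Foot 94 mm wide, 6 high; housing 80 wide, flat top 22 mm up; steel arbor 19 mm thick, bullet nose over its last 13 mm, tip 66 mm up. Origin: centre of the foot's underside, z up. A black disc, hollow down, is fixed in its seat. The yellow disc seated on it has its origin 27 mm up; a collar in that disc's hollow has its underside 35 mm up, 2 mm below the disc's rim (hold collars by the upper half).
- stand_blue: Stand with blue housing. Fixed. Foot 94 mm wide, 6 high; housing 80 wide, flat top 22 mm up; steel arbor 19 mm thick, bullet nose over its last 13 mm, tip 66 mm up. Origin: centre of the foot's underside, z up. A yellow disc, hollow up, is fixed in its seat. The black disc seated on it, rim on rim, has its origin 22 mm up; a collar on that disc has its underside 33 mm up.
- park_post: Bare parking post: dark round steel foot 80 mm wide, 12 mm high, with a bare steel arbor 19 mm thick, bullet nose over its last 13 mm, tip 52 mm up. Fixed. A parked disc has its origin 12 mm up. Origin: centre of the foot's underside, z up.
- glue_bottle: Small upright glue bottle with a red needle cap, 36 mm across, 96 mm high. A bystander; origin at the centre of its underside.
- caliper: Digital caliper lying flat, 230 mm long. A bystander; origin at its middle, on the bench.
- tape_yellow: Small roll of yellow tape lying flat, 60 mm across, 18 mm high. A bystander; origin at the centre of its underside.
Mind the look-alikes: they are no part of the job. Of the things that look like the disc_black, the middle-sized one is meant.

How it is judged:
By the outcome, as a careful person would: the job done as asked, in the order asked, and still so for the second after the job is handed in, with the robot touching nothing.
It also fails if it takes over 112 s, if anything falls off the work surface, if the arm or the gripper's body presses on something with over 40 N, if the wrist force passes 120 N, or if a joint passes its speed limit or range.

ROBOT

A 7-joint arm with a two-finger parallel gripper is mounted at the origin on a cart in front of the work surface, level with it; the furniture and walls round the work are solid. World frame = base frame: x ahead of the robot, y to its left, z up, the work surface at z = 0. Lengths are in m, angles in rad, forces in N, time in s.
With the tool pointing down it reaches from about 0.4 to 0.875 m from the base axis. Payload 19.3 kg.
Tool frame: the origin (TCP) lies at the very end of the fingers, on their centre line; the grasp point (between the pads) lies 19 mm behind it; z points along the fingers, y is the line along which they close (so a half turn about z gives the same grasp; the last joint's range is limited). The gripper opens to 85 mm and grips with 20 to 120 N. Pads are 22 mm wide; open, the fingers measure 114 mm over their backs; the gripper's body (76 mm by 85 mm) begins 54 mm behind the grasp point. The pads swing forward as they close: fully open they stand 13 mm farther back than shut.
Start: joints at [-1.178, 0.521, -0.036, 1.599, 0.021, 1.021, -0.113], TCP at [0.279, 0.559, 0.231] pointing down, gripper open.
Joint ranges: [-2.91, 2.91], [-0.3, 2.13], [-1.5, 1.42], [0.17, 2.43], [-1.26, 4.41], [0.16, 1.93], [-2.52, 2.52]. Speed limits (rad/s): [1.89, 1.89, 2.39, 2.39, 3.01, 3.01, 3.01].

INTERFACE

Orientations are given as [roll, pitch, yaw] about the fixed x, y, z axes, in that order (R = Rz(yaw) Ry(pitch) Rx(roll)).
In Python, from workcell import bot gives the robot as it stands. The module is installed in compiled form; this text tells all that it offers.
- The arm moves only by the tool apply_moves, never from a script. Its arguments are lists of equal length, an entry for each row: "claw": the finger opening in m, from 0 to 0.0854; "xyz": the shift along the tool's x, y, z in m, a list of three; "twist": the turn, a rotation vector about the tool's x, y, z in rad, a list of three. A call has 1 to 20 rows; each row shifts and turns the commanded pose from where the row before left it, along the tool's axes as they then stand; what a row does not reach is not made up. A row lasts 1/10 s, in which the tool goes at most 50 mm and 8.59 degrees, less where a joint would pass 70% of its speed; a pose out of reach is approached as far as the arm can. A call with a gripper value outside its range is refused whole. The fingers move at their own pace and stop on an object; "force" is the grip in N (left out, the last holds). Time passes only in rows, so rows that do not move let the fingers close. It gives the time, the measured TCP pose, the force, the opening and the grip force at its end, in the units of the state.
- bot.observe(): the state, without advancing time (a new reading comes with each control period).
- bot.grab_frame(name): name is "side" or "top"; returns a dict with "img" (480x640x3 uint8, red, green, blue), "vfov" (degrees; the focal length in pixels is half the picture's height over the tangent of half this angle, whatever the lens; pixels are square), "cx", "cy" (the principal point, pixels), "view" (4x4, takes a point from world to camera coordinates). Camera axes: x right, y up, looking along -z (the intrinsics and any distortion apply to the point x, -y, -z); pixel columns grow to the right and rows downward; lengths in m; the calibration is good to about 2 mm. A picture is of the moment at which its call begins. There is no depth.
- bot.job_done(): hands the job in; it is judged then, once.
Trained networks look in the newest picture that a camera, given by its name, has taken for a name from the list of things; names that differ only in an ending like _2 or _b are one class to them, and where a whole thing is asked for, a point or a joint stands for the part that bears it (a point fixed in the world has none). Each returns a list of dicts, best first, with "score" (0 to 1); they miss things now and then, are a little off and sometimes report something else, mostly with a low value. They report only what shows in the picture. A call takes as long as a camera call. They do not tell look-alikes from the thing itself.
- bot.find_in(camera, query): "position" ([x, y, z] in m, in world coordinates, good to about 4 mm: the middle of the surface that is visible of it).
The state is a dict: "clock": time; "qpos": joint angles; "qd": joint speeds; "joint_efforts": joint torques, N m; "position": TCP position; "tool_rot": TCP orientation; "force": force on the tool from outside, world axes, zero at the start; "moment": the same for the moment, N m; "grip_width": finger opening in m; "finger_force": force on a finger pad.
Only numpy, scipy, OpenCV 4.12 (cv2) and the standard library are available. Lean on these libraries where they do the work, as an engineer would, in place of code of your own. Each camera call takes 0.05 s, during which the arm holds its last target. There are 200 camera calls.

## Working session

There is one attempt and no reset: what is moved stays moved. The work goes in short steps, Python scripts to look and compute and a tool call to move; the robot and the scene stay as the last step left them, time stands still between calls to the robot, and variables do not carry over. Pictures are saved under pics/ and viewed, at most 14 in all, crops included, and the job is handed in when it is done.

Besides the shell and the picture viewer there is one more tool, called after "Emit:" as name(argument=value, ...), one argument or row to a line, values as JSON. apply_moves: Moves the arm, as the interface text tells. Its arguments: {"type":"object","properties":{"claw":{"type":"array"},"xyz":{"type":"array"},"twist":{"type":"array"},"force":{"type":"number"}},"required":["claw","xyz","twist"]}

```bash
mkdir -p pics; python3 - <<'E'
from workcell import bot
import cv2
for c in("top","side"):
    f=bot.grab_frame(c); cv2.imwrite(f"pics/{c}0.png",f["img"][:,:,::-1])
    print(c,{k:f[k] for k in f if k!="img"})
    for q in "disc_black disc_yellow collar_red collar_blue stand_red stand_blue park_post glue_bottle caliper tape_yellow".split():
        print(q,[([round(v,3) for v in d["position"]],round(d["score"],2)) for d in bot.find_in(c,q)])
s=bot.observe();print(s)
E
```

```text
top {'vfov': 47.72945377723162, 'cx': 325.7872458989848, 'cy': 238.84644499206456, 'view': array([[-0.01184593, -0.99991574,  0.00530879, -0.16845021],
       [ 0.98275246, -0.01066242,  0.18461831, -0.46528756],
       [-0.18454615,  0.00740421,  0.98279596, -1.26178902],
       [ 0.        ,  0.        ,  0.        ,  1.        ]])}
disc_black [([0.446, -0.21, 0.033], 0.91), ([0.319, -0.586, 0.012], 0.9), ([0.323, -0.171, 0.005], 0.65)]
disc_yellow [([0.586, -0.291, 0.031], 0.72)]
collar_red [([0.429, -0.053, 0.028], 0.54), ([0.584, 0.18, 0.057], 0.5), ([0.577, -0.29, 0.029], 0.25)]
collar_blue [([0.583, -0.114, 0.018], 0.73), ([0.43, -0.051, 0.027], 0.32)]
stand_red [([0.447, -0.208, 0.025], 0.74)]
stand_blue [([0.579, -0.287, 0.024], 0.63)]
park_post [([0.586, 0.054, 0.016], 0.97)]
glue_bottle [([0.585, 0.183, 0.061], 0.64)]
caliper [([0.506, 0.288, 0.008], 0.7)]
tape_yellow []
side {'vfov': 56.579189009384464, 'cx': 314.422265830957, 'cy': 234.41849603490402, 'view': array([[ 0.99936763,  0.03409053,  0.01010858, -0.4752776 ],
       [-0.02991192,  0.65229282,  0.75737662,  0.08
[... 777 characters left out ...]
 array([-1.17817272,  0.52138902, -0.03629989,  1.59948642,  0.02118035,
        1.02108175, -0.1128118 ]), 'qd': array([-8.02421105e-05,  1.19858789e-03, -1.28223379e-03,  1.91476947e-03,
        5.91266622e-04, -1.22679579e-03, -1.96196029e-04]), 'joint_efforts': array([-2.41741564e-04, -9.26847196e+01,  1.97794877e+00, -3.70209396e+01,
        1.80732657e-02,  2.41376700e-03, -1.03272262e-05]), 'position': array([0.27906609, 0.55924404, 0.23130249]), 'tool_rot': array([ 3.14157462e+00, -1.98273458e-05,  2.67870372e+00]), 'force': array([-0.41956935,  0.27923222, -0.83956587]), 'moment': array([-0.01776883,  0.0450038 ,  0.05903824]), 'finger_force': 0.0, 'grip_width': 0.08528917774224332}
```

View pics/top0.png

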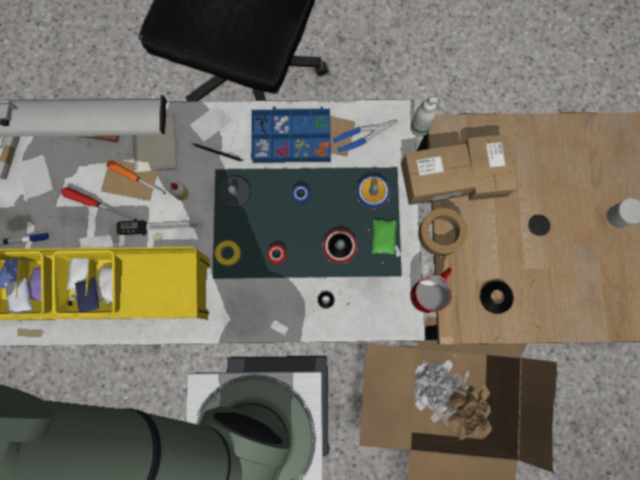

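View pics/side0.png

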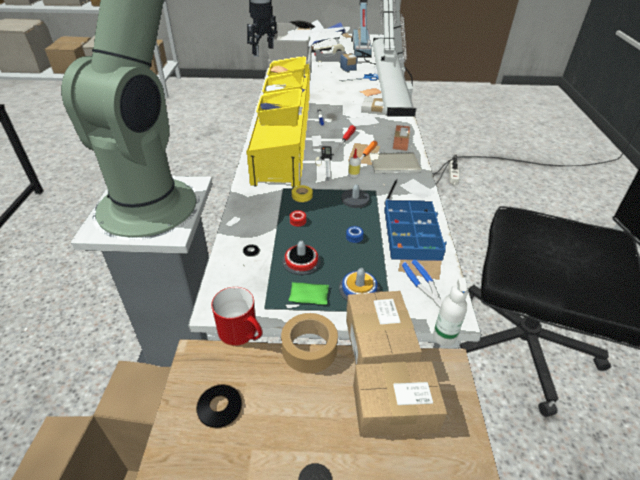

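```bash
cat > h.py <<'E'
import numpy as np,cv2
from workcell import bot
def K(f): return 240/np.tan(np.radians(f["vfov"])/2)
def proj(f,p):
    c=f["view"]@np.append(p,1); F=K(f)
    return np.array([f["cx"]+F*c[0]/-c[2], f["cy"]-F*c[1]/-c[2]])
def back(f,u,v,z):
    F=K(f); d=np.array([(u-f["cx"])/F,-(v-f["cy"])/F,-1]); R=f["view"][:3,:3]; t=f["view"][:3,3]
    o=-R.T@t; w=R.T@d; return o+w*(z-o[2])/w[2]
def crop(f,u,v,w,h,s,name):
    u0,v0=int(u-w/2),int(v-h/2)
    im=cv2.resize(f["img"][v0:v0+h,u0:u0+w,::-1],None,fx=s,fy=s,interpolation=cv2.INTER_CUBIC)
    cv2.imwrite("pics/"+name,im); print(name,"u0,v0,scale",u0,v0,s)
E
python3 - <<'E'
from h import *
crop(bot.grab_frame("top"),308,232,196,146,4,"t1.png")
crop(bot.grab_frame("side"),330,245,150,120,5,"s1.png")
E
```

```text
t1.png u0,v0,scale 210 159 4
s1.png u0,v0,scale 255 185 5
```

View pics/t1.png

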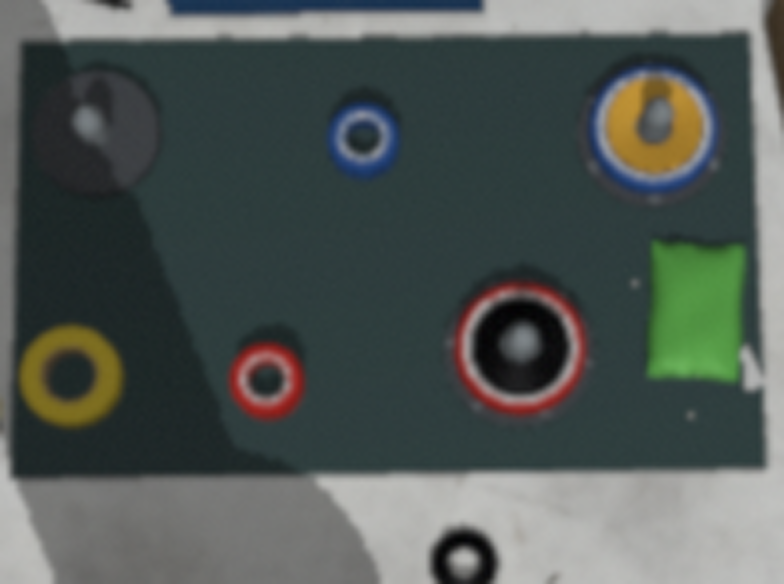

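View pics/s1.png

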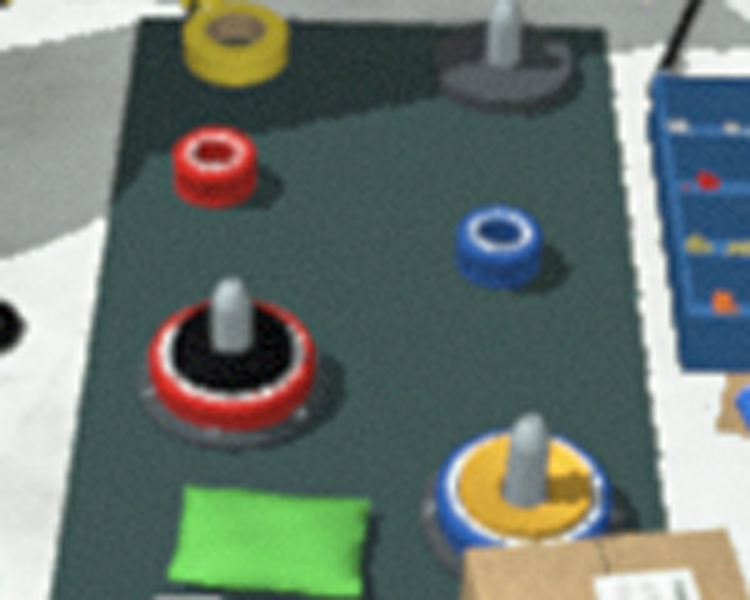

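```bash
cat > fit.py <<'E'
from h import *
def hull(f,box,test,z,s=6):
    u0,v0,u1,v1=box
    im=cv2.resize(f["img"][v0:v1,u0:u1],None,fx=s,fy=s,interpolation=cv2.INTER_CUBIC)
    m=test(cv2.cvtColor(im,cv2.COLOR_RGB2HSV).astype(int)).astype(np.uint8)
    n,l,st,_=cv2.connectedComponentsWithStats(m); k=1+np.argmax(st[1:,4]); 
    h=cv2.convexHull(np.argwhere(l==k)[:,::-1].astype(np.int32)); M=cv2.moments(h)
    U,V=M["m10"]/M["m00"],M["m01"]/M["m00"]; u,v=u0+(U+.5)/s-.5,v0+(V+.5)/s-.5
    x,y,w,hh=cv2.boundingRect(h)
    return np.round(back(f,u,v,z)[:2],4),(round(u,1),round(v,1)),(round(w/s,1),round(hh/s,1))
black=lambda h:h[...,2]<55
yel=lambda h:(h[...,0]>12)&(h[...,0]<32)&(h[...,1]>120)&(h[...,2]>110)
red=lambda h:((h[...,0]<8)|(h[...,0]>172))&(h[...,1]>130)&(h[...,2]>90)
blue=lambda h:(h[...,0]>100)&(h[...,0]<125)&(h[...,1]>110)&(h[...,2]>70)
E
python3 - <<'E'
from fit import *
t=bot.grab_frame("top");s=bot.grab_frame("side")
for n,bt,bs,te,z in [("dblack",(326,232,355,258),(285,242,320,268),black,.031),("dyel",(357,174,391,207),(343,268,380,297),yel,.030),
 ("cred",(264,240,290,266),(286,205,312,230),red,.014),("cblue",(288,178,314,206),(342,222,368,246),blue,.014),
 ("hred",(318,225,365,270),(280,235,322,276),red,.018),("hblue",(350,168,398,214),(338,263,382,300),blue,.018)]:
    print(n,hull(t,bt,te,z),hull(s,bs,te,z))
P=lambda f,U,V,u0,v0,k,z:np.round(back(f,u0+(U+.5)/k-.5,v0+(V+.5)/k-.5,z),4)
print("post foot",P(t,98,130,210,159,4,.012),P(s,507,65,255,185,5,.009))
print("post cap",P(t,86,121,210,159,4,.052),P(s,507,0,255,185,5,.054))
print("cams",[-f["view"][:3,:3].T@f["view"][:3,3] for f in(t,s)])
E
```

```text
dblack (array([ 0.4501, -0.2073]), (339.7, 245.0), (23.2, 23.3)) (array([ 0.4506, -0.2158]), (301.1, 254.3), (23.3, 16.7))
dyel (array([ 0.5878, -0.2924]), (373.1, 189.9), (23.3, 22.8)) (array([ 0.5874, -0.3005]), (359.5, 282.3), (26.0, 20.5))
cred (array([ 0.4328, -0.0522]), (276.3, 253.9), (18.5, 18.8)) (array([ 0.4315, -0.0548]), (297.5, 217.8), (16.8, 16.7))
cblue (array([ 0.5839, -0.1118]), (300.4, 193.9), (19.0, 19.7)) (array([ 0.5829, -0.1146]), (354.3, 233.9), (18.0, 17.5))
hred (array([ 0.4505, -0.2075]), (339.6, 245.8), (32.7, 32.8)) (array([ 0.4502, -0.2137]), (301.0, 257.6), (33.2, 25.2))
hblue (array([ 0.5889, -0.2929]), (372.9, 190.8), (32.7, 32.2)) (array([ 0.5608, -0.2943]), (347.4, 283.5), (11.0, 24.3))
post foot [0.5934 0.0542 0.012 ] [0.5938 0.0526 0.009 ]
post cap [0.5879 0.055  0.052 ] [0.5906 0.0528 0.054 ]
cams [array([ 0.22240873, -0.16405456,  1.32687602]), array([ 0.50177221, -0.99553585,  0.76776749])]
```

Black disc candidates in the top picture are (340,245) on the red stand, (326,299) a small ring on the bench, and (497,296) a large one on the side table. The stand one is middle-sized and sits on the red housing, and the enlarged crop confirms it. The post is at (235,191), the blue stand at (373,190), the collars at (276,254) red and (300,194) blue. The tape roll is at (228,252) and the glue at (178,190).

Emit:
apply_moves(
  claw=[0.085,0.085,0.085,0.085,0.085,0.085,0.085,0.085,0.085,0.085,0.085,0.085,0.085,0.085,0.085,0.085,0.085,0.085,0.085,0.085],
  xyz=[
    [-0.0358,-0.0223,0],
    [-0.0358,-0.0223,0],
    [-0.0358,-0.0223,0],
    [-0.0358,-0.0223,0],
    [-0.0358,-0.0223,0],
    [-0.0358,-0.0223,0],
    [-0.0358,-0.0223,0],
    [-0.0358,-0.0223,0],
    [-0.0358,-0.0223,0],
    [-0.0358,-0.0223,0],
    [-0.0138,-0.0389,0],
    [-0.0138,-0.0389,0],
    [-0.0138,-0.0389,0],
    [-0.0138,-0.0389,0],
    [-0.0138,-0.0389,0],
    [-0.0138,-0.0389,0],
    [-0.0138,-0.0389,0],
    [-0.0138,-0.0389,0],
    [-0.0138,-0.0389,0],
    [-0.0138,-0.0389,0],
  ],
  twist=[
    [0,0,0],
    [0,0,0],
    [0,0,0],
    [0,0,0],
    [0,0,0],
    [0,0,0],
    [0,0,0],
    [0,0,0],
    [0,0,0],
    [0,0,0],
    [0,0,0],
    [0,0,0],
    [0,0,0],
    [0,0,0],
    [0,0,0],
    [0,0,0],
    [0,0,0],
    [0,0,0],
    [0,0,0],
    [0,0,0],
  ],
  force=40,
)

```text
clock: 3.3
position: [0.4492, -0.2115, 0.2315]
tool_rot: [3.141, 0.001, 2.679]
force: [1.2, -0.4, 0.2]
grip_width: 0.0847
finger_force: 0.0
```

Emit:
apply_moves(
  claw=[0.085,0.085,0.085,0.085,0.085,0.085,0.085,0.085,0.085,0.085,0.085,0.085,0.085,0.085,0.085,0.085,0.085,0.085,0.085],
  xyz=[
    [0,0,0],
    [0,0,0],
    [0,0,0],
    [0,0,0],
    [0,0,0],
    [0,0,0],
    [0,0,0],
    [0,0,0],
    [0,0,0],
    [0,0,0],
    [0,0,0],
    [0,0,0],
    [0,0,0],
    [0,0,0],
    [0,0,0],
    [0,0,0],
    [0,0,0],
    [0,0,0],
    [0,0,0],
  ],
  twist=[
    [0,0,0.149],
    [0,0,0.149],
    [0,0,0.149],
    [0,0,0.149],
    [0,0,0.149],
    [0,0,0.149],
    [0,0,0.149],
    [0,0,0.149],
    [0,0,0.149],
    [0,0,0.149],
    [0,0,0.149],
    [0,0,0.149],
    [0,0,0.149],
    [0,0,0.149],
    [0,0,0.149],
    [0,0,0.149],
    [0,0,0.149],
    [0,0,0.146],
    [0,0,0],
  ],
)

```text
clock: 5.2
position: [0.4497, -0.2097, 0.2312]
tool_rot: [3.141, 0.0, -0.003]
force: [0.0, 0.6, -0.3]
grip_width: 0.0853
finger_force: 0.0
```

Emit:
apply_moves(
  claw=[0.085,0.085,0.085,0.085,0.085,0.085],
  xyz=[
    [0,0,0.04],
    [0,0,0.04],
    [0,0,0.04],
    [0,0,0.03],
    [0,0,0],
    [0,0,0],
  ],
  twist=[
    [0,0,0],
    [0,0,0],
    [0,0,0],
    [0,0,0],
    [0,0,0],
    [0,0,0],
  ],
)

```text
clock: 5.8
position: [0.4496, -0.2102, 0.082]
tool_rot: [-3.142, 0.0, 0.002]
force: [0.4, -0.4, 0.3]
grip_width: 0.0852
finger_force: 0.0
```

```bash
python3 - <<'E'
from h import *
s=bot.observe(); print(s["position"],s["force"])
f=bot.grab_frame("side"); u,v=proj(f,s["position"]); print(u,v)
# draw TCP projection
im=f["img"].copy(); f["img"]=im
crop(f,301,235,110,90,6,"s2.png")
E
```

```text
[ 0.4496181  -0.21023921  0.08202677] [ 0.37736713 -0.43106501  0.33395311]
300.62517726241464 236.79506942445286
s2.png u0,v0,scale 246 190 6
```

View pics/s2.png

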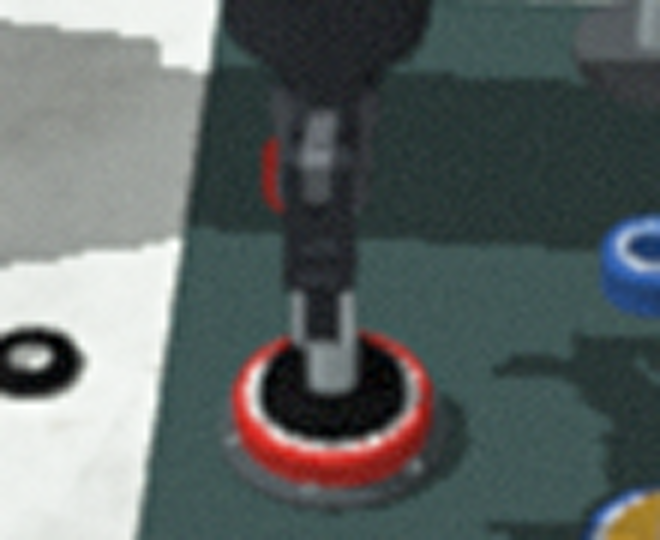

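Emit:
apply_moves(
  claw=[0.075,0.075,0.075,0.075,0.075,0.07,0.067,0.066,0.066],
  xyz=[
    [0.0005,0,0.02],
    [0,0,0.02],
    [0,0,0.01],
    [0,0,0.006],
    [0,0,0.004],
    [0,0,0],
    [0,0,0],
    [0,0,0],
    [0,0,0],
  ],
  twist=[
    [0,0,0],
    [0,0,0],
    [0,0,0],
    [0,0,0],
    [0,0,0],
    [0,0,0],
    [0,0,0],
    [0,0,0],
    [0,0,0],
  ],
  force=25,
)

```text
clock: 6.75
position: [0.4503, -0.2099, 0.0216]
tool_rot: [3.141, -0.0, -0.0]
force: [0.6, 0.8, -0.0]
grip_width: 0.066
finger_force: 0.0
```

Emit:
apply_moves(
  claw=[0.064,0.063,0.062,0.062],
  xyz=[
    [0,0,0],
    [0,0,0],
    [0,0,0],
    [0,0,0],
  ],
  twist=[
    [0,0,0],
    [0,0,0],
    [0,0,0],
    [0,0,0],
  ],
)

```text
clock: 7.15
position: [0.4501, -0.2099, 0.0213]
tool_rot: [3.142, 0.0, -0.0]
force: [0.8, 0.5, 0.6]
grip_width: 0.0621
finger_force: 0.1
```

Emit:
apply_moves(
  claw=[0.055,0.055,0.055,0.055],
  xyz=[
    [0,0,0],
    [0,0,0],
    [0,0,0],
    [0,0,0],
  ],
  twist=[
    [0,0,0],
    [0,0,0],
    [0,0,0],
    [0,0,0],
  ],
  force=40,
)

```text
clock: 7.55
position: [0.4502, -0.2098, 0.0217]
tool_rot: [-3.141, -0.0, -0.0]
force: [-2.7, 2.5, 12.4]
grip_width: 0.0574
finger_force: 39.9
```

Emit:
apply_moves(
  claw=[0.055,0.055,0.055,0.055,0.055,0.055],
  xyz=[
    [0,0,-0.002],
    [0,0,-0.006],
    [0,0,-0.015],
    [0,0,-0.015],
    [0,0,0],
    [0,0,0],
  ],
  twist=[
    [0,0,0],
    [0,0,0],
    [0,0,0],
    [0,0,0],
    [0,0,0],
    [0,0,0],
  ],
)

```text
clock: 8.15
position: [0.4503, -0.2097, 0.0593]
tool_rot: [3.141, -0.0, 0.0]
force: [-0.1, 0.4, -1.9]
grip_width: 0.0573
finger_force: 43.0
```

```bash
python3 - <<'E'
from h import *
s=bot.observe(); print(s["position"],s["force"],s["grip_width"])
crop(bot.grab_frame("side"),301,240,110,90,6,"s3.png")
E
```

```text
[ 0.45028156 -0.20965427  0.05933502] [-0.1265218   0.3921075  -1.90268742] 0.05727123452206078
s3.png u0,v0,scale 246 195 6
```

View pics/s3.png

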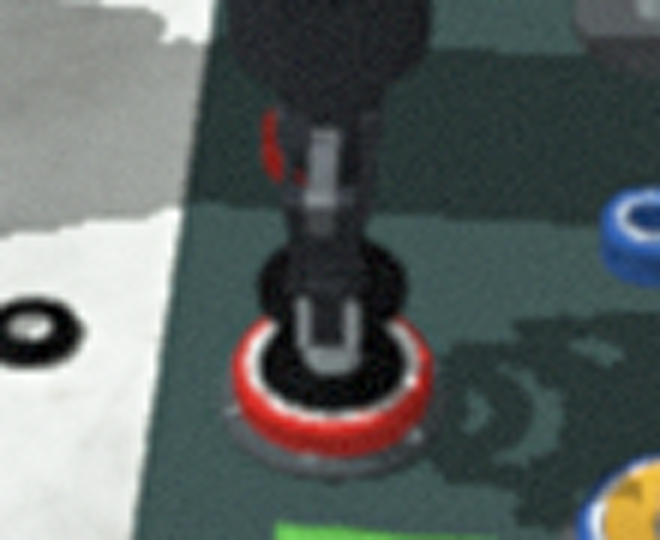

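```bash
python3 - <<'E'
from h import *
def c(n,u0,v0):
    f=bot.grab_frame(n); im=f["img"][v0:v0+36,u0:u0+40,::-1]
    im=cv2.convertScaleAbs(im,alpha=1.8); return cv2.resize(im,None,fx=10,fy=10,interpolation=cv2.INTER_CUBIC)
cv2.imwrite("pics/p4.png",np.hstack([c("top",214,172),c("side",336,178)]))
E
```

```text
(no output)
```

View pics/p4.png

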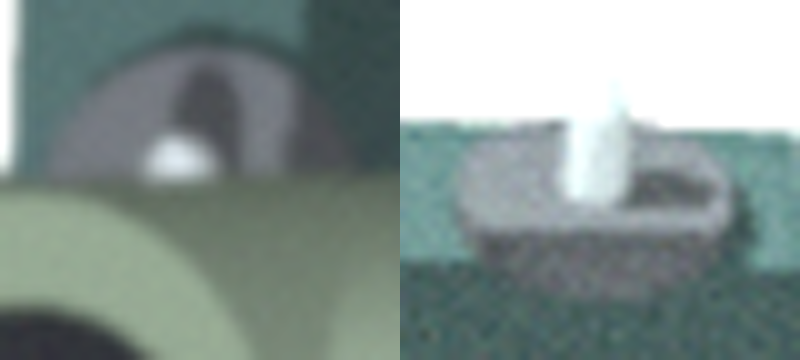

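Emit:
apply_moves(
  claw=[0.055,0.055,0.055,0.055,0.055,0.055,0.055,0.055,0.055,0.055,0.055],
  xyz=[
    [0,0,-0.03],
    [0,0,-0.03],
    [0,0,-0.03],
    [0.02,-0.038,0],
    [0.02,-0.038,0],
    [0.02,-0.038,0],
    [0.02,-0.038,0],
    [0.02,-0.038,0],
    [0.02,-0.038,0],
    [0.02,-0.035,0],
    [0,0,0],
  ],
  twist=[
    [0,0,0],
    [0,0,0],
    [0,0,0],
    [0,0,0],
    [0,0,0],
    [0,0,0],
    [0,0,0],
    [0,0,0],
    [0,0,0],
    [0,0,0],
    [0,0,0],
  ],
)

```text
clock: 9.4
position: [0.5917, 0.0588, 0.1479]
tool_rot: [-3.141, 0.001, 0.007]
force: [-0.4, -0.2, -1.1]
grip_width: 0.0572
finger_force: 43.7
```

```bash
python3 - <<'E'
from h import *
t=bot.grab_frame("top");s=bot.grab_frame("side")
print(back(s,355.05,195.2,.015),back(s,355.05,198,.015)+[0,.0095,0])
print(back(t,233.55,175.6,.015)-[.04,0,0])
o=bot.observe();print(o["position"],o["tool_rot"])
E
```

```text
[0.59075566 0.05597095 0.015     ] [0.59027816 0.05177246 0.015     ]
[0.59299008 0.05595616 0.015     ]
[0.58999226 0.05373234 0.14844035] [3.14089427e+00 1.12293274e-03 1.28142368e-03]
```

Emit:
apply_moves(
  claw=[0.055,0.055,0.055,0.055,0.055,0.055,0.055,0.055,0.055],
  xyz=[
    [0.001,-0.001,0.03],
    [0,0,0.03],
    [0,0,0.03],
    [0,0,0.01],
    [0,0,0.006],
    [0,0,0.006],
    [0,0,0],
    [0,0,0],
    [0,0,0],
  ],
  twist=[
    [0,0,0],
    [0,0,0],
    [0,0,0],
    [0,0,0],
    [0,0,0],
    [0,0,0],
    [0,0,0],
    [0,0,0],
    [0,0,0],
  ],
)

```text
clock: 10.4
position: [0.5916, 0.0542, 0.038]
tool_rot: [-3.141, -0.001, -0.0]
force: [0.0, -0.1, 0.1]
grip_width: 0.0572
finger_force: 43.7
```

Emit:
apply_moves(
  claw=[0.055,0.055,0.055,0.055,0.055,0.055],
  xyz=[
    [0,0,0.004],
    [0,0,0.004],
    [0,0,0.004],
    [0,0,0.004],
    [0,0,0],
    [0,0,0],
  ],
  twist=[
    [0,0,0],
    [0,0,0],
    [0,0,0],
    [0,0,0],
    [0,0,0],
    [0,0,0],
  ],
)

```text
clock: 11.0
position: [0.5911, 0.054, 0.0212]
tool_rot: [3.141, 0.0, -0.0]
force: [0.2, 0.4, -0.3]
grip_width: 0.057
finger_force: 43.7
```

Emit:
apply_moves(
  claw=[0.055,0.055,0.055,0.055,0.055],
  xyz=[
    [0,0,0.004],
    [0,0,0.003],
    [0,0,0.0015],
    [0,0,0],
    [0,0,0],
  ],
  twist=[
    [0,0,0],
    [0,0,0],
    [0,0,0],
    [0,0,0],
    [0,0,0],
  ],
)

```text
clock: 11.5
position: [0.5912, 0.0541, 0.0128]
tool_rot: [3.142, -0.0, -0.0]
force: [0.7, -0.4, -1.2]
grip_width: 0.0569
finger_force: 43.7
```

Emit:
apply_moves(
  claw=[0.055,0.055,0.06,0.065,0.07,0.075,0.08,0.08,0.08,0.08,0.08,0.08,0.08,0.08],
  xyz=[
    [0,0,0.001],
    [0,0,0],
    [0,0,0],
    [0,0,0],
    [0,0,0],
    [0,0,-0.002],
    [0,0,-0.01],
    [0,0,-0.03],
    [0,0,-0.03],
    [0,0,-0.03],
    [0,0.045,-0.02],
    [0,0.045,0],
    [0,0.045,0],
    [0,0,0],
  ],
  twist=[
    [0,0,0],
    [0,0,0],
    [0,0,0],
    [0,0,0],
    [0,0,0],
    [0,0,0],
    [0,0,0],
    [0,0,0],
    [0,0,0],
    [0,0,0],
    [0,0,0],
    [0,0,0],
    [0,0,0],
    [0,0,0],
  ],
)

```text
clock: 12.9
position: [0.5904, -0.0878, 0.1355]
tool_rot: [3.139, -0.002, -0.008]
force: [-0.3, 0.5, 1.2]
grip_width: 0.0801
finger_force: 0.0
```

```bash
python3 - <<'E'
from h import *
s=bot.observe(); print(s["position"],s["force"],s["grip_width"])
def c(n,u0,v0):
    f=bot.grab_frame(n); im=f["img"][v0:v0+40,u0:u0+40,::-1]
    im=cv2.convertScaleAbs(im,alpha=1.6); return cv2.resize(im,None,fx=9,fy=9,interpolation=cv2.INTER_CUBIC)
cv2.imwrite("pics/p5.png",np.hstack([c("top",214,172),c("side",336,178)]))
E
```

```text
[ 0.59038899 -0.08783297  0.13549784] [-0.29339695  0.54328071  1.2130745 ] 0.08009867233766524
```

View pics/p5.png

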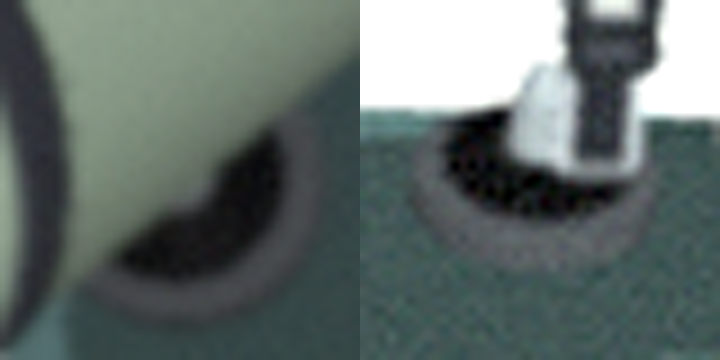

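Emit:
apply_moves(
  claw=[0.08,0.08,0.08,0.08,0.08,0.08,0.08,0.08,0.08,0.08,0.08,0.08,0.08,0.08,0.08,0.08,0.08,0.08],
  xyz=[
    [0,0,0],
    [0,0,0],
    [0,0,0],
    [0,0,0],
    [0,0,0],
    [0,0,0],
    [0,0,0],
    [0,0,0],
    [0,0,0],
    [0,0,0],
    [0,0,0],
    [-0.042,0,0],
    [-0.042,0,0],
    [-0.042,0,0],
    [-0.042,0,0],
    [-0.039,-0.0024,0],
    [0,0,0],
    [0,0,0],
  ],
  twist=[
    [0,0,-0.1428],
    [0,0,-0.1428],
    [0,0,-0.1428],
    [0,0,-0.1428],
    [0,0,-0.1428],
    [0,0,-0.1428],
    [0,0,-0.1428],
    [0,0,-0.1428],
    [0,0,-0.1428],
    [0,0,-0.1428],
    [0,0,-0.1428],
    [0,0,0],
    [0,0,0],
    [0,0,0],
    [0,0,0],
    [0,0,0],
    [0,0,0],
    [0,0,0],
  ],
)

```text
clock: 14.8
position: [0.5888, -0.2874, 0.1338]
tool_rot: [-3.141, -0.0, 1.57]
force: [-0.1, 0.2, -1.1]
grip_width: 0.0798
finger_force: 0.0
```

Emit:
apply_moves(
  claw=[0.078,0.078,0.078,0.076,0.075,0.075,0.07,0.067,0.065,0.063,0.062,0.062],
  xyz=[
    [-0.0075,-0.0008,0.02],
    [0,0,0.03],
    [0,0,0.03],
    [0,0,0.015],
    [0,0,0.01],
    [0,0,0.0063],
    [0,0,0],
    [0,0,0],
    [0,0,0],
    [0,0,0],
    [0,0,0],
    [0,0,0],
  ],
  twist=[
    [0,0,0],
    [0,0,0],
    [0,0,0],
    [0,0,0],
    [0,0,0],
    [0,0,0],
    [0,0,0],
    [0,0,0],
    [0,0,0],
    [0,0,0],
    [0,0,0],
    [0,0,0],
  ],
  force=25,
)

```text
clock: 16.0
position: [0.588, -0.2954, 0.0227]
tool_rot: [3.141, 0.0, 1.57]
force: [0.2, -0.3, 0.2]
grip_width: 0.0619
finger_force: 0.0
```

Emit:
apply_moves(
  claw=[0.055,0.055,0.055,0.055],
  xyz=[
    [0,0,0],
    [0,0,0],
    [0,0,0],
    [0,0,0],
  ],
  twist=[
    [0,0,0],
    [0,0,0],
    [0,0,0],
    [0,0,0],
  ],
  force=40,
)

```text
clock: 16.4
position: [0.588, -0.2955, 0.0234]
tool_rot: [3.141, 0.0, 1.57]
force: [-5.1, 1.7, 13.5]
grip_width: 0.0565
finger_force: 39.4
```

Emit:
apply_moves(
  claw=[0.055,0.055,0.055,0.055,0.055,0.055,0.055,0.055,0.055],
  xyz=[
    [0,0,-0.002],
    [0,0,-0.006],
    [0,0,-0.015],
    [0,0,-0.02],
    [0,0,-0.025],
    [0,0,-0.025],
    [0,0,-0.02],
    [0,0,0],
    [0,0,0],
  ],
  twist=[
    [0,0,0],
    [0,0,0],
    [0,0,0],
    [0,0,0],
    [0,0,0],
    [0,0,0],
    [0,0,0],
    [0,0,0],
    [0,0,0],
  ],
)

```text
clock: 17.3
position: [0.588, -0.2953, 0.1363]
tool_rot: [3.141, 0.0, 1.571]
force: [-0.7, -0.1, -1.3]
grip_width: 0.0563
finger_force: 42.7
```

```bash
python3 - <<'E'
from h import *
s=bot.observe(); print(s["position"],s["force"],s["grip_width"])
crop(bot.grab_frame("side"),355,245,110,90,7,"s6.png")
E
```

```text
[ 0.58803882 -0.29533982  0.13627363] [-0.72250172 -0.07112752 -1.31728553] 0.05625674774190725
s6.png u0,v0,scale 300 200 7
```

View pics/s6.png

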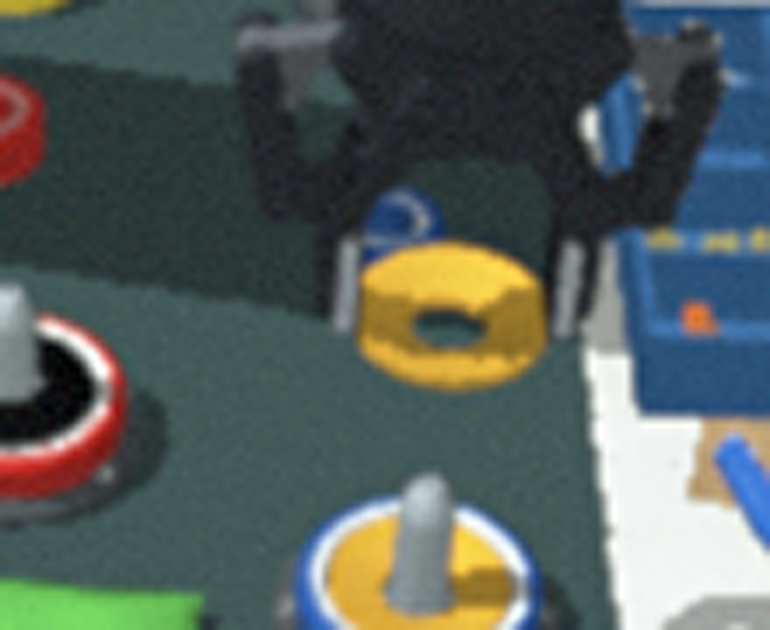

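Emit:
apply_moves(
  claw=[0.055,0.055,0.055,0.055,0.055,0.055,0.055,0.055,0.055,0.055,0.055],
  xyz=[
    [0.0213,-0.0344,0],
    [0.0213,-0.0344,0],
    [0.0213,-0.0344,0],
    [0.0213,-0.0344,0],
    [0,0,0],
    [0,0,0.025],
    [0,0,0.025],
    [0,0,0.01],
    [0,0,0.006],
    [0,0,0],
    [0,0,0],
  ],
  twist=[
    [0,0,0],
    [0,0,0],
    [0,0,0],
    [0,0,0],
    [0,0,0],
    [0,0,0],
    [0,0,0],
    [0,0,0],
    [0,0,0],
    [0,0,0],
    [0,0,0],
  ],
)

```text
clock: 18.45
position: [0.4506, -0.2104, 0.07]
tool_rot: [3.141, 0.0, 1.57]
force: [0.3, 0.4, -0.2]
grip_width: 0.0562
finger_force: 42.9
```

Disc bottom is about 67 mm up, at the arbor tip. I'll go down in small steps.

Emit:
apply_moves(
  claw=[0.055,0.055,0.055,0.055,0.055,0.055],
  xyz=[
    [0,0,0.003],
    [0,0,0.003],
    [0,0,0.003],
    [0,0,0.003],
    [0,0,0],
    [0,0,0],
  ],
  twist=[
    [0,0,0],
    [0,0,0],
    [0,0,0],
    [0,0,0],
    [0,0,0],
    [0,0,0],
  ],
)

```text
clock: 19.05
position: [0.4503, -0.2102, 0.0574]
tool_rot: [-3.141, 0.0, 1.57]
force: [0.2, -0.6, -0.9]
grip_width: 0.0562
finger_force: 42.9
```

Emit:
apply_moves(
  claw=[0.055,0.055,0.055,0.055,0.055,0.055],
  xyz=[
    [0,0,0.003],
    [0,0,0.003],
    [0,0,0.003],
    [0,0,0.003],
    [0,0,0],
    [0,0,0],
  ],
  twist=[
    [0,0,0],
    [0,0,0],
    [0,0,0],
    [0,0,0],
    [0,0,0],
    [0,0,0],
  ],
)

```text
clock: 19.65
position: [0.4502, -0.2102, 0.0454]
tool_rot: [-3.141, -0.0, 1.57]
force: [-0.4, -0.1, -0.4]
grip_width: 0.0563
finger_force: 42.9
```

Emit:
apply_moves(
  claw=[0.055,0.055,0.055,0.055,0.055,0.055],
  xyz=[
    [0,0,0.004],
    [0,0,0.004],
    [0,0,0.002],
    [0,0,0.001],
    [0,0,0],
    [0,0,0],
  ],
  twist=[
    [0,0,0],
    [0,0,0],
    [0,0,0],
    [0,0,0],
    [0,0,0],
    [0,0,0],
  ],
)

```text
clock: 20.25
position: [0.4503, -0.2102, 0.0345]
tool_rot: [3.142, 0.0, 1.57]
force: [0.5, 0.4, -0.6]
grip_width: 0.0561
finger_force: 42.9
```

Emit:
apply_moves(
  claw=[0.055,0.055,0.055,0.055],
  xyz=[
    [0,0,0.001],
    [0,0,0.0005],
    [0,0,0],
    [0,0,0],
  ],
  twist=[
    [0,0,0],
    [0,0,0],
    [0,0,0],
    [0,0,0],
  ],
)

```text
clock: 20.65
position: [0.4504, -0.2102, 0.0331]
tool_rot: [3.141, 0.0, 1.571]
force: [-0.8, -0.2, 2.7]
grip_width: 0.0566
finger_force: 43.6
```

Emit:
apply_moves(
  claw=[0.058,0.062,0.066,0.07,0.075,0.08,0.08,0.08,0.08,0.08,0.08,0.08,0.08,0.08,0.08,0.08,0.08,0.08,0.08],
  xyz=[
    [0,0,0],
    [0,0,0],
    [0,0,0],
    [0,0,0],
    [0,0,0],
    [0,0,-0.01],
    [0,0,-0.03],
    [0,0,-0.035],
    [0,0,-0.04],
    [0.0378,0.0201,0],
    [0.0378,0.0201,0],
    [0.0378,0.0201,0],
    [0.0378,0.0201,0],
    [0.0378,0.0201,0],
    [0.0378,0.0201,0],
    [0.0375,0.0202,0],
    [0,0,0],
    [0,0,0],
    [0,0,0],
  ],
  twist=[
    [0,0,0],
    [0,0,0],
    [0,0,0],
    [0,0,0],
    [0,0,0],
    [0,0,0],
    [0,0,0],
    [0,0,0],
    [0,0,0],
    [0,0,0],
    [0,0,0],
    [0,0,0],
    [0,0,0],
    [0,0,0],
    [0,0,0],
    [0,0,0],
    [0,0,0],
    [0,0,0],
    [0,0,0],
  ],
)

```text
clock: 22.55
position: [0.5908, 0.0532, 0.1484]
tool_rot: [-3.142, 0.0, 1.57]
force: [1.0, -0.5, 0.8]
grip_width: 0.0798
finger_force: 0.0
```

```bash
python3 - <<'E'
from h import *
s=bot.observe(); print(s["position"],s["force"],s["grip_width"])
f=bot.grab_frame("side"); a=f["img"][230:285,280:390,::-1]
cv2.imwrite("pics/s7.png",cv2.resize(a,None,fx=7,fy=7,interpolation=cv2.INTER_CUBIC))
E
```

```text
[0.59083924 0.05317772 0.14842617] [ 0.96435503 -0.52517028  0.83893346] 0.07977368074365714
```

View pics/s7.png

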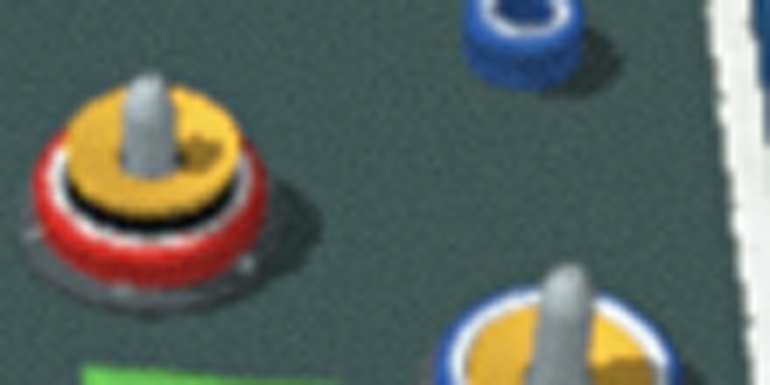

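Emit:
apply_moves(
  claw=[0.08,0.08,0.08,0.078,0.076,0.075,0.07,0.067,0.065,0.063,0.062,0.055,0.055,0.055,0.055],
  xyz=[
    [0.0006,0.0003,0.04],
    [0,0,0.04],
    [0,0,0.03],
    [0,0,0.015],
    [0,0,0.007],
    [0,0,0.004],
    [0,0,0],
    [0,0,0],
    [0,0,0],
    [0,0,0],
    [0,0,0],
    [0,0,0],
    [0,0,0],
    [0,0,0],
    [0,0,0],
  ],
  twist=[
    [0,0,0],
    [0,0,0],
    [0,0,0],
    [0,0,0],
    [0,0,0],
    [0,0,0],
    [0,0,0],
    [0,0,0],
    [0,0,0],
    [0,0,0],
    [0,0,0],
    [0,0,0],
    [0,0,0],
    [0,0,0],
    [0,0,0],
  ],
  force=40,
)

```text
clock: 24.1
position: [0.5917, 0.0548, 0.0127]
tool_rot: [3.141, -0.0, 1.571]
force: [-2.6, 1.3, 12.7]
grip_width: 0.0573
finger_force: 39.9
```

Emit:
apply_moves(
  claw=[0.055,0.055,0.055,0.055,0.055,0.055,0.055,0.055,0.055,0.055,0.055,0.055,0.055,0.055,0.055,0.055,0.055],
  xyz=[
    [0,0,-0.002],
    [0,0,-0.008],
    [0,0,-0.03],
    [0,0,-0.04],
    [0,0,-0.04],
    [-0.04,0,0],
    [-0.04,0,0],
    [-0.04,0,0],
    [-0.04,0,0],
    [-0.04,0,0],
    [-0.04,0,0],
    [-0.04,0,0],
    [-0.04,0,0],
    [-0.0293,-0.0037,0],
    [0,0,0],
    [0,0,0],
    [0,0,0],
  ],
  twist=[
    [0,0,0],
    [0,0,0],
    [0,0,0],
    [0,0,0],
    [0,0,0],
    [0,0,0],
    [0,0,0],
    [0,0,0],
    [0,0,0],
    [0,0,0],
    [0,0,0],
    [0,0,0],
    [0,0,0],
    [0,0,0],
    [0,0,0],
    [0,0,0],
    [0,0,0],
  ],
)

```text
clock: 25.8
position: [0.588, -0.2934, 0.1321]
tool_rot: [3.142, -0.001, 1.572]
force: [0.5, 0.2, -0.6]
grip_width: 0.0567
finger_force: 43.3
```

Emit:
apply_moves(
  claw=[0.055,0.055,0.055,0.055,0.055,0.055,0.055,0.055],
  xyz=[
    [-0.0005,0,0.03],
    [0,0,0.03],
    [0,0,0.012],
    [0,0,0.003],
    [0,0,0.003],
    [0,0,0.003],
    [0,0,0],
    [0,0,0],
  ],
  twist=[
    [0,0,0],
    [0,0,0],
    [0,0,0],
    [0,0,0],
    [0,0,0],
    [0,0,0],
    [0,0,0],
    [0,0,0],
  ],
)

```text
clock: 26.6
position: [0.588, -0.2952, 0.0516]
tool_rot: [3.141, 0.0, 1.571]
force: [0.3, 0.1, -0.8]
grip_width: 0.0571
finger_force: 43.3
```

Emit:
apply_moves(
  claw=[0.055,0.055,0.055,0.055,0.055,0.055],
  xyz=[
    [0,0,0.003],
    [0,0,0.003],
    [0,0,0.003],
    [0,0,0.003],
    [0,0,0],
    [0,0,0],
  ],
  twist=[
    [0,0,0],
    [0,0,0],
    [0,0,0],
    [0,0,0],
    [0,0,0],
    [0,0,0],
  ],
)

```text
clock: 27.2
position: [0.5876, -0.2951, 0.0389]
tool_rot: [-3.141, -0.0, 1.57]
force: [-0.7, 0.3, -1.0]
grip_width: 0.0568
finger_force: 43.3
```

Emit:
apply_moves(
  claw=[0.055,0.055,0.055,0.055,0.055,0.055,0.055],
  xyz=[
    [0,0,0.004],
    [0,0,0.004],
    [0,0,0.004],
    [0,0,0.002],
    [0,0,0.001],
    [0,0,0],
    [0,0,0],
  ],
  twist=[
    [0,0,0],
    [0,0,0],
    [0,0,0],
    [0,0,0],
    [0,0,0],
    [0,0,0],
    [0,0,0],
  ],
)

```text
clock: 27.9
position: [0.5877, -0.2951, 0.0241]
tool_rot: [3.141, 0.0, 1.571]
force: [0.6, -0.1, 0.0]
grip_width: 0.057
finger_force: 43.3
```

Emit:
apply_moves(
  claw=[0.055,0.055,0.055,0.055],
  xyz=[
    [0,0,0.001],
    [0,0,0.0005],
    [0,0,0],
    [0,0,0],
  ],
  twist=[
    [0,0,0],
    [0,0,0],
    [0,0,0],
    [0,0,0],
  ],
)

```text
clock: 28.3
position: [0.5878, -0.2952, 0.0227]
tool_rot: [3.141, 0.0, 1.57]
force: [-0.5, -0.0, 2.3]
grip_width: 0.0569
finger_force: 43.8
```

Emit:
apply_moves(
  claw=[0.058,0.062,0.066,0.07,0.075,0.08,0.08,0.08,0.08,0.08,0.08,0.08,0.08,0.08,0.08,0.08],
  xyz=[
    [0,0,0],
    [0,0,0],
    [0,0,0],
    [0,0,0],
    [0,0,0],
    [0,0,-0.01],
    [0,0,-0.03],
    [0,0,-0.035],
    [0,0,-0.035],
    [0.04,0,0],
    [0.04,0,0],
    [0.04,0,0],
    [0.04,0,0],
    [0.022,-0.0043,0],
    [0,0,0],
    [0,0,0],
  ],
  twist=[
    [0,0,0],
    [0,0,0],
    [0,0,0],
    [0,0,0],
    [0,0,0],
    [0,0,0],
    [0,0,0],
    [0,0,0],
    [0,0,0],
    [0,0,0],
    [0,0,0],
    [0,0,0],
    [0,0,0],
    [0,0,0],
    [0,0,0],
    [0,0,0],
  ],
)

```text
clock: 29.9
position: [0.5836, -0.1131, 0.1332]
tool_rot: [3.141, 0.0, 1.571]
force: [-0.1, -0.7, -0.5]
grip_width: 0.0797
finger_force: 0.0
```

Emit:
apply_moves(
  claw=[0.075,0.075,0.075,0.075,0.075,0.075,0.075,0.075,0.075,0.075,0.075,0.075],
  xyz=[
    [0,0,0],
    [0,0,0],
    [0,0,0],
    [0,0,0],
    [0,0,0],
    [0,0,0],
    [0,0,0],
    [0,0,0],
    [0,0,0],
    [0,0,0],
    [0,0,0],
    [0,0,0],
  ],
  twist=[
    [0,0,0.1428],
    [0,0,0.1428],
    [0,0,0.1428],
    [0,0,0.1428],
    [0,0,0.1428],
    [0,0,0.1428],
    [0,0,0.1428],
    [0,0,0.1428],
    [0,0,0.1428],
    [0,0,0.1428],
    [0,0,0.1428],
    [0,0,0],
  ],
)

```text
clock: 31.1
position: [0.5835, -0.1143, 0.1327]
tool_rot: [3.141, -0.0, -0.004]
force: [-0.6, -0.2, 0.4]
grip_width: 0.0749
finger_force: 0.0
```

```bash
python3 - <<'E'
from fit import *
s=bot.observe(); print(s["position"],s["tool_rot"],s["force"],s["grip_width"])
f=bot.grab_frame("side"); a=f["img"][180:295,280:390,::-1]
cv2.imwrite("pics/s8.png",cv2.resize(a,None,fx=5,fy=5,interpolation=cv2.INTER_CUBIC))
print(hull(f,(286,205,312,230),red,.014),hull(bot.grab_frame("top"),(264,240,290,266),red,.014))
E
```

```text
[ 0.58346024 -0.11432367  0.13265205] [ 3.14061242e+00 -3.13541907e-06 -4.17102378e-03] [-0.56927708 -0.15716608  0.40902509] 0.07492968824467211
(array([ 0.4316, -0.0559]), (297.5, 218.1), (16.8, 16.0)) (array([ 0.4335, -0.0534]), (276.7, 253.6), (18.0, 18.2))
```

View pics/s8.png

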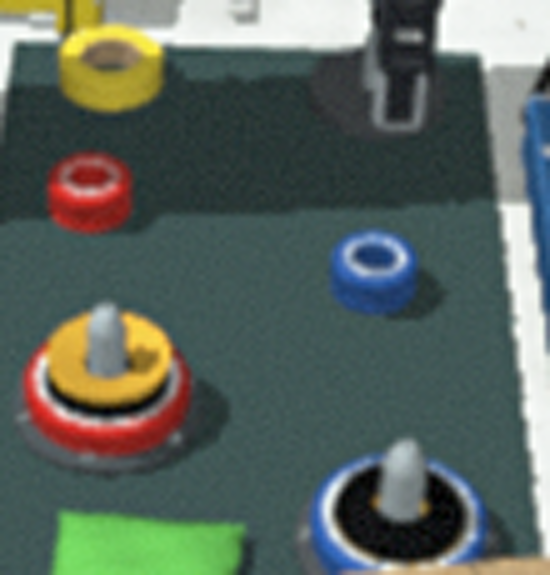

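Emit:
apply_moves(
  claw=[0.065,0.06,0.06,0.06,0.06,0.06,0.055,0.05,0.047,0.04,0.04,0.04,0.04],
  xyz=[
    [0,-0.001,0.03],
    [0,0,0.035],
    [0,0,0.03],
    [0,0,0.015],
    [0,0,0.009],
    [0,0,0],
    [0,0,0],
    [0,0,0],
    [0,0,0],
    [0,0,0],
    [0,0,0],
    [0,0,0],
    [0,0,0],
  ],
  twist=[
    [0,0,0],
    [0,0,0],
    [0,0,0],
    [0,0,0],
    [0,0,0],
    [0,0,0],
    [0,0,0],
    [0,0,0],
    [0,0,0],
    [0,0,0],
    [0,0,0],
    [0,0,0],
    [0,0,0],
  ],
  force=20,
)

```text
clock: 32.5
position: [0.584, -0.112, 0.0145]
tool_rot: [-3.141, -0.001, -0.0]
force: [-1.9, 1.4, 10.5]
grip_width: 0.0432
finger_force: 18.8
```

Emit:
apply_moves(
  claw=[0.05,0.06,0.06,0.06,0.06,0.06,0.06,0.06,0.06,0.06,0.06,0.06,0.06,0.06,0.06,0.06],
  xyz=[
    [0,0,0],
    [0,0,0],
    [0,0,-0.02],
    [0,0,-0.02],
    [0,0,0],
    [0,0,0],
    [0,0,0],
    [0,0,0],
    [0,0,0],
    [0,0,0],
    [0,0,0],
    [0,0,0],
    [0,0,0],
    [0,0,0],
    [0,0,0],
    [0,0,0],
  ],
  twist=[
    [0,0,0],
    [0,0,0],
    [0,0,0],
    [0,0,0],
    [0,0,-0.1428],
    [0,0,-0.1428],
    [0,0,-0.1428],
    [0,0,-0.1428],
    [0,0,-0.1428],
    [0,0,-0.1428],
    [0,0,-0.1428],
    [0,0,-0.1428],
    [0,0,-0.1428],
    [0,0,-0.1428],
    [0,0,-0.1428],
    [0,0,0],
  ],
)

```text
clock: 34.1
position: [0.5834, -0.1123, 0.0536]
tool_rot: [3.141, -0.0, 1.573]
force: [0.0, 0.4, 0.4]
grip_width: 0.0597
finger_force: 0.0
```

Emit:
apply_moves(
  claw=[0.06,0.06,0.06,0.055,0.05,0.047,0.04,0.04,0.04,0.04],
  xyz=[
    [0,0,0.02],
    [0,0,0.02],
    [0,0,0],
    [0,0,0],
    [0,0,0],
    [0,0,0],
    [0,0,0],
    [0,0,0],
    [0,0,0],
    [0,0,0],
  ],
  twist=[
    [0,0,0],
    [0,0,0],
    [0,0,0],
    [0,0,0],
    [0,0,0],
    [0,0,0],
    [0,0,0],
    [0,0,0],
    [0,0,0],
    [0,0,0],
  ],
  force=40,
)

```text
clock: 35.1
position: [0.5839, -0.1121, 0.0145]
tool_rot: [3.14, -0.0, 1.57]
force: [-3.3, 0.6, 8.6]
grip_width: 0.0415
finger_force: 39.4
```

Emit:
apply_moves(
  claw=[0.04,0.04,0.04,0.04,0.04,0.04,0.04,0.04,0.04,0.04,0.04,0.04,0.04],
  xyz=[
    [0,0,-0.005],
    [0,0,-0.03],
    [0,0,-0.04],
    [0,0,-0.035],
    [-0.04,0.001,0],
    [-0.04,0.001,0],
    [-0.04,0.001,0],
    [-0.04,0.001,0],
    [-0.023,0,0],
    [0,0,0],
    [0,0,0.03],
    [0,0,0],
    [0,0,0],
  ],
  twist=[
    [0,0,0],
    [0,0,0],
    [0,0,0],
    [0,0,0],
    [0,0,0],
    [0,0,0],
    [0,0,0],
    [0,0,0],
    [0,0,0],
    [0,0,0],
    [0,0,0],
    [0,0,0],
    [0,0,0],
  ],
)

```text
clock: 36.4
position: [0.5873, -0.2944, 0.0939]
tool_rot: [-3.141, -0.0, 1.571]
force: [-0.3, -0.5, 0.2]
grip_width: 0.0412
finger_force: 40.9
```

Emit:
apply_moves(
  claw=[0.04,0.04,0.04,0.04,0.04,0.04,0.04,0.04],
  xyz=[
    [-0.0005,0.0005,0.01],
    [0,0,0.004],
    [0,0,0.003],
    [0,0,0.003],
    [0,0,0.003],
    [0,0,0.003],
    [0,0,0],
    [0,0,0],
  ],
  twist=[
    [0,0,0],
    [0,0,0],
    [0,0,0],
    [0,0,0],
    [0,0,0],
    [0,0,0],
    [0,0,0],
    [0,0,0],
  ],
)

```text
clock: 37.2
position: [0.5879, -0.2956, 0.0675]
tool_rot: [-3.142, -0.0, 1.571]
force: [-0.6, -0.0, -1.0]
grip_width: 0.0415
finger_force: 41.0
```

Emit:
apply_moves(
  claw=[0.04,0.04,0.04,0.04,0.04,0.04,0.04],
  xyz=[
    [0,0,0.004],
    [0,0,0.004],
    [0,0,0.004],
    [0,0,0.004],
    [0,0,0.003],
    [0,0,0],
    [0,0,0],
  ],
  twist=[
    [0,0,0],
    [0,0,0],
    [0,0,0],
    [0,0,0],
    [0,0,0],
    [0,0,0],
    [0,0,0],
  ],
)

```text
clock: 37.9
position: [0.5879, -0.2956, 0.0485]
tool_rot: [-3.142, 0.0, 1.571]
force: [0.2, 0.2, -0.7]
grip_width: 0.0413
finger_force: 41.0
```

Emit:
apply_moves(
  claw=[0.04,0.04,0.04,0.04],
  xyz=[
    [0,0,0.001],
    [0,0,0.0005],
    [0,0,0],
    [0,0,0],
  ],
  twist=[
    [0,0,0],
    [0,0,0],
    [0,0,0],
    [0,0,0],
  ],
)

```text
clock: 38.3
position: [0.588, -0.2957, 0.0472]
tool_rot: [3.141, 0.0, 1.57]
force: [0.2, 0.7, 2.1]
grip_width: 0.0416
finger_force: 41.2
```

Emit:
apply_moves(
  claw=[0.045,0.05,0.055,0.06,0.065,0.065,0.065,0.065,0.065,0.065,0.065,0.065,0.065,0.065,0.065,0.065,0.065,0.065],
  xyz=[
    [0,0,0],
    [0,0,0],
    [0,0,0],
    [0,0,0],
    [0,0,-0.01],
    [0,0,-0.02],
    [0,0,-0.03],
    [0,0,-0.03],
    [0.0345,-0.0222,0],
    [0.0345,-0.0222,0],
    [0.0345,-0.0222,0],
    [0.0345,-0.0222,0],
    [0.0345,-0.0222,0],
    [0.0345,-0.0222,0],
    [0.0345,-0.0222,0],
    [0,0,0],
    [0,0,0],
    [0,0,0],
  ],
  twist=[
    [0,0,0],
    [0,0,0],
    [0,0,0],
    [0,0,0],
    [0,0,0],
    [0,0,0],
    [0,0,0],
    [0,0,0],
    [0,0,0],
    [0,0,0],
    [0,0,0],
    [0,0,0],
    [0,0,0],
    [0,0,0],
    [0,0,0],
    [0,0,0],
    [0,0,0],
    [0,0,0],
  ],
)

```text
clock: 40.1
position: [0.4333, -0.0547, 0.1374]
tool_rot: [3.14, 0.0, 1.57]
force: [0.1, -1.0, -0.1]
grip_width: 0.065
finger_force: 0.0
```

Emit:
apply_moves(
  claw=[0.065,0.06,0.06,0.06,0.06,0.06,0.055,0.05,0.047,0.04,0.04,0.04,0.04],
  xyz=[
    [0,-0.0005,0.03],
    [0,0,0.04],
    [0,0,0.03],
    [0,0,0.015],
    [0,0,0.008],
    [0,0,0],
    [0,0,0],
    [0,0,0],
    [0,0,0],
    [0,0,0],
    [0,0,0],
    [0,0,0],
    [0,0,0],
  ],
  twist=[
    [0,0,0],
    [0,0,0],
    [0,0,0],
    [0,0,0],
    [0,0,0],
    [0,0,0],
    [0,0,0],
    [0,0,0],
    [0,0,0],
    [0,0,0],
    [0,0,0],
    [0,0,0],
    [0,0,0],
  ],
  force=20,
)

```text
clock: 41.4
position: [0.4325, -0.054, 0.0147]
tool_rot: [3.14, -0.0, 1.571]
force: [-1.4, -0.3, 13.2]
grip_width: 0.0424
finger_force: 18.4
```

Emit:
apply_moves(
  claw=[0.05,0.06,0.06,0.06,0.06,0.06,0.06,0.06,0.06,0.06,0.06,0.06,0.06,0.06,0.06,0.06],
  xyz=[
    [0,0,0],
    [0,0,0],
    [0,0,-0.02],
    [0,0,-0.02],
    [0,0,0],
    [0,0,0],
    [0,0,0],
    [0,0,0],
    [0,0,0],
    [0,0,0],
    [0,0,0],
    [0,0,0],
    [0,0,0],
    [0,0,0],
    [0,0,0],
    [0,0,0],
  ],
  twist=[
    [0,0,0],
    [0,0,0],
    [0,0,0],
    [0,0,0],
    [0,0,0.1428],
    [0,0,0.1428],
    [0,0,0.1428],
    [0,0,0.1428],
    [0,0,0.1428],
    [0,0,0.1428],
    [0,0,0.1428],
    [0,0,0.1428],
    [0,0,0.1428],
    [0,0,0.1428],
    [0,0,0.1428],
    [0,0,0],
  ],
)

```text
clock: 43.0
position: [0.432, -0.0538, 0.0539]
tool_rot: [3.141, 0.0, -0.002]
force: [-0.4, -0.0, 0.3]
grip_width: 0.0602
finger_force: 0.0
```

Emit:
apply_moves(
  claw=[0.06,0.06,0.06,0.055,0.05,0.047,0.04,0.04,0.04,0.04],
  xyz=[
    [0,0,0.02],
    [0,0,0.02],
    [0,0,0],
    [0,0,0],
    [0,0,0],
    [0,0,0],
    [0,0,0],
    [0,0,0],
    [0,0,0],
    [0,0,0],
  ],
  twist=[
    [0,0,0],
    [0,0,0],
    [0,0,0],
    [0,0,0],
    [0,0,0],
    [0,0,0],
    [0,0,0],
    [0,0,0],
    [0,0,0],
    [0,0,0],
  ],
  force=40,
)

```text
clock: 44.0
position: [0.4325, -0.054, 0.015]
tool_rot: [-3.141, -0.001, 0.0]
force: [-3.5, 0.5, 22.1]
grip_width: 0.0427
finger_force: 37.5
```

Emit:
apply_moves(
  claw=[0.04,0.04,0.04,0.04,0.04,0.04,0.04,0.04,0.04,0.04,0.04,0.04],
  xyz=[
    [0,0,-0.005],
    [0,0,-0.03],
    [0,0,-0.04],
    [0,0,-0.035],
    [0.0045,0.039,0],
    [0.0045,0.039,0],
    [0.0045,0.039,0],
    [0.0045,0.039,0],
    [0,0,0],
    [0,0,0.03],
    [0,0,0],
    [0,0,0],
  ],
  twist=[
    [0,0,0],
    [0,0,0],
    [0,0,0],
    [0,0,0],
    [0,0,0],
    [0,0,0],
    [0,0,0],
    [0,0,0],
    [0,0,0],
    [0,0,0],
    [0,0,0],
    [0,0,0],
  ],
)

```text
clock: 45.2
position: [0.4497, -0.2099, 0.0945]
tool_rot: [-3.141, 0.001, -0.0]
force: [-0.2, -1.1, -0.4]
grip_width: 0.0421
finger_force: 41.0
```

Emit:
apply_moves(
  claw=[0.04,0.04,0.04,0.04,0.04,0.04,0.04,0.04],
  xyz=[
    [0,0,0.008],
    [0,0,0.004],
    [0,0,0.003],
    [0,0,0.003],
    [0,0,0.003],
    [0,0,0.003],
    [0,0,0],
    [0,0,0],
  ],
  twist=[
    [0,0,0],
    [0,0,0],
    [0,0,0],
    [0,0,0],
    [0,0,0],
    [0,0,0],
    [0,0,0],
    [0,0,0],
  ],
)

```text
clock: 46.0
position: [0.45, -0.2101, 0.07]
tool_rot: [3.142, 0.0, -0.0]
force: [0.8, -0.6, 0.3]
grip_width: 0.042
finger_force: 41.0
```

Emit:
apply_moves(
  claw=[0.04,0.04,0.04,0.04,0.04,0.04,0.04],
  xyz=[
    [0,0,0.004],
    [0,0,0.004],
    [0,0,0.004],
    [0,0,0.004],
    [0,0,0.0025],
    [0,0,0],
    [0,0,0],
  ],
  twist=[
    [0,0,0],
    [0,0,0],
    [0,0,0],
    [0,0,0],
    [0,0,0],
    [0,0,0],
    [0,0,0],
  ],
)

```text
clock: 46.7
position: [0.45, -0.2101, 0.0515]
tool_rot: [3.142, 0.0, -0.0]
force: [0.6, -0.6, -1.1]
grip_width: 0.0419
finger_force: 41.0
```

Emit:
apply_moves(
  claw=[0.04,0.04,0.04,0.04],
  xyz=[
    [0,0,0.001],
    [0,0,0.0005],
    [0,0,0],
    [0,0,0],
  ],
  twist=[
    [0,0,0],
    [0,0,0],
    [0,0,0],
    [0,0,0],
  ],
)

```text
clock: 47.1
position: [0.45, -0.2101, 0.0501]
tool_rot: [3.142, -0.0, -0.0]
force: [1.3, -0.3, -0.7]
grip_width: 0.0414
finger_force: 41.0
```

No contact yet, so I'll go 1 mm further, then release and retreat upward.

Emit:
apply_moves(
  claw=[0.04,0.04,0.04,0.04],
  xyz=[
    [0,0,0.0008],
    [0,0,0.0004],
    [0,0,0],
    [0,0,0],
  ],
  twist=[
    [0,0,0],
    [0,0,0],
    [0,0,0],
    [0,0,0],
  ],
)

```text
clock: 47.5
position: [0.4503, -0.2102, 0.0493]
tool_rot: [-3.142, -0.001, -0.0]
force: [-1.3, 1.4, 12.6]
grip_width: 0.0418
finger_force: 42.3
```

Emit:
apply_moves(
  claw=[0.043,0.046,0.05,0.055,0.06,0.06,0.06,0.06,0.06,0.06,0.06,0.06,0.06,0.06,0.06],
  xyz=[
    [0,0,0],
    [0,0,0],
    [0,0,0],
    [0,0,0],
    [0,0,0],
    [0,0,-0.01],
    [0,0,-0.02],
    [0,0,-0.03],
    [0,0,-0.03],
    [0,0,-0.03],
    [0,-0.04,0],
    [0,-0.04,0],
    [0,-0.04,0],
    [0,-0.04,0],
    [0,0,0],
  ],
  twist=[
    [0,0,0],
    [0,0,0],
    [0,0,0],
    [0,0,0],
    [0,0,0],
    [0,0,0],
    [0,0,0],
    [0,0,0],
    [0,0,0],
    [0,0,0],
    [0,0,0],
    [0,0,0],
    [0,0,0],
    [0,0,0],
    [0,0,0],
  ],
)

```text
clock: 49.0
position: [0.45, -0.0451, 0.169]
tool_rot: [-3.14, 0.001, 0.006]
force: [0.2, -1.0, -0.2]
grip_width: 0.0596
finger_force: 0.0
```

```bash
python3 - <<'E'
from h import *
s=bot.observe(); print(s["position"],s["force"],s["clock"])
crop(bot.grab_frame("side"),330,245,110,100,5,"s9.png")
E
```

```text
[ 0.44999817 -0.04509443  0.16896013] [ 0.22103273 -1.00337469 -0.17439165] 49.0
s9.png u0,v0,scale 275 195 5
```

View pics/s9.png

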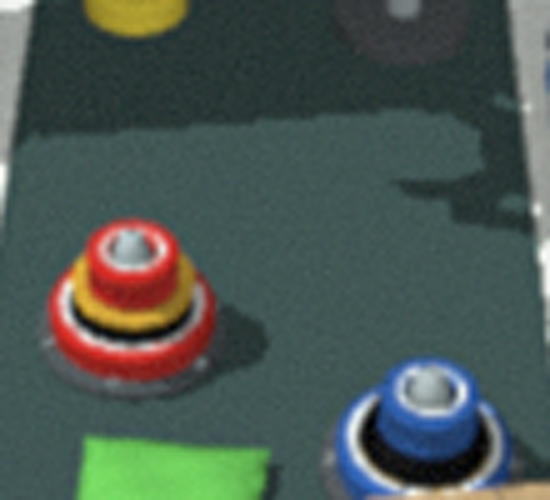

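```bash
python3 -c "
from workcell import bot
print(bot.job_done())"
```

```text
the job is handed in; nothing more can be done
None
```

I handed the job in at about 49 s. The last side picture shows both top discs exchanged, one black and one yellow per stack, with the matching collar seated level on each, and the arm never went near the bystanders; the judge's verdict was not returned.

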